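# Take a bottle from the draining rest and weigh it

### The arm

A 6-joint arm with a two-finger parallel gripper is mounted at the origin on the work surface. World frame = base frame: x ahead of the robot, y to its left, z up, the work surface at z = 0. Lengths are in m, angles in rad, forces in N, time in s.
With the tool pointing down it reaches from about 0.375 to 0.9 m from the base axis. Payload 3.1 kg.
Tool frame: the origin (TCP) lies at the centre of the arm's flange, where the gripper is bolted on; the fingertips stand 173 mm ahead of it and the grasp point (between the pads) lies 155 mm ahead of it; z points along the fingers, y is the line along which they close (so a half turn about z gives the same grasp; the last joint's range is limited). The gripper opens to 85 mm and grips with 20 to 120 N. Pads are 22 mm wide; open, the fingers measure 114 mm over their backs; the gripper's body (76 mm by 85 mm) begins 54 mm behind the grasp point. The pads swing forward as they close: fully open they stand 13 mm farther back than shut.
Start: joints at [1.036, 0.527, 1.433, -0, 1.181, -0.178], TCP at [0.218, 0.586, 0.405] pointing down, gripper open.
Joint ranges: [-3.08, 3.08], [-0.75, 2.2], [0.22, 2.44], [-1.43, 4.57], [0, 2.65], [-2.85, 2.85]. Speed limits (rad/s): [2.79, 2.79, 3.14, 3.14, 3.14, 3.14].

### API

Orientations are given as a unit quaternion [w, x, y, z].
In Python, from rig import telemetry, camera, manip gives the robot as it stands.
- The arm moves only by the tool jog_arm, never from a script. Its argument "plan" is a list of rows, each a list of 2 entries, a list of its own where there are three numbers: the shift along the world's x, y, z in units of 0.3 m (1.0 is 0.3 m), then the turn about the world's z in units of pi rad (1.0 is pi rad). In form: [[[tx, ty, tz], yaw], ...]. A call has 1 to 8 rows; each row is the pose to reach, as a shift and turn from the pose commanded when the call began, turning the shorter way round; what a row does not reach only later rows make up. A row lasts 1/8 s, in which the tool goes at most 62.5 mm and 10.7 degrees, less where a joint would pass 70% of its speed; a pose out of reach is approached as far as the arm can. A call with a number of a shift or a turn outside -1 to 1 is refused whole. A call with a gripper value outside its range is refused whole. "grip" is the opening, from -1 (shut) to 1 (fully open), set as the call begins (left out, the last holds). The fingers move at their own pace and stop on an object; "newtons" is the grip in N (left out, the last holds). Time passes only in rows, so rows that repeat a pose let the fingers close. It gives the time, the measured TCP pose, the force, the opening and the grip force at its end, in the units of the state.
- telemetry.read_state(): the state, without advancing time (a new reading comes with each control period).
- camera(name): name is "side" or "top" or "wrist"; returns a dict with "pixels" (384x512x3 uint8, red, green, blue), "range_z" (384x512 float32, m along the optical axis (not along the pixel's ray), 0 where there is no reading), "camera_matrix" (3x3 intrinsics, pixels), "rvec" (rotation vector, rad) and "tvec" (3), from world to camera coordinates, as OpenCV has them; the wrist camera has in their place "mount" (4x4, takes a point from camera to tool coordinates, whose origin is the TCP and whose axes are the flange's). Camera axes: x right, y down, z forward; pixel columns grow to the right and rows downward; lengths in m; the calibration is good to about 2 mm. A picture is of the moment at which its call begins: read the wrist's pose just before it.
- manip.hand_in(): hands the job in; it is judged then, once.
The state is a dict: "clock": time; "joint_pos": joint angles; "joint_velocities": joint speeds; "joint_torque": joint torques, N m; "ee_pos": TCP position; "orientation": TCP orientation; "wrist_force": force on the tool from outside, world axes, zero at the start; "wrist_torque": the same for the moment, N m; "finger_gap": finger opening in m; "finger_force": force on a finger pad.
Only numpy, scipy, OpenCV 4.12 (cv2) and the standard library are available. Lean on these libraries where they do the work, as an engineer would, in place of code of your own. Each camera call takes 0.05 s, during which the arm holds its last target. There are 200 camera calls.

### The job

The white square bottle has been left on its side in the sloping draining rest: lift it out, stand it upright on the bench and let go of it; then take it again, lift it over the glass walls of the balance and set it down gently, upright in the middle of the round pan. With the bottle left standing there, press the round key on the front of the balance fully down and let it spring back. Do not push the petri dishes, the tape roll or the amber jar about.

Things in the scene. Friction and masses are not known exactly. Their poses are not given: they have to be found in the camera images.
- bottle: white square bottle, 130 mm long, 0.2-0.35 kg. x axis from base to cap; origin on that axis at mid-length. Body 56 x 56 mm from x = -65 to +39 mm, flat sides facing y and z. Starts on its side in the sloping rest, x axis 30 deg above level, cap end up, pointing roughly to world +y and up to 50 deg from it towards -x (the robot). Standing on the bench (z = 0): x axis up, origin at z = 65 mm
- rest: fixed aluminium draining rest that holds the bottle: a 30 deg ramp 44 mm wide, 96 mm long, with a low stop at its foot, narrower than the bottle so both bottle sides are free. Origin on the bench at the middle of its 120 x 44 mm footprint, x horizontal, along the bottle from base to cap. The bench is clear in front of it and on its outer side for 80 mm or more
- cap_top (a point): centre of the top face of the bottle's round white screw cap, 38 mm in diameter, 24 mm long (bottle x = 41 to 65 mm); body and cap can both be gripped
- balance: fixed white balance, left or right of the middle, opposite the rest. Origin on the bench under the pan's centre, x from its front (robot side) to its back. Housing x -165 to +105 mm, 210 mm wide, 46 mm high. Round the pan 5 mm clear glass walls, open on top: 160 x 160 mm inside, centred on the pan, top edge 140 mm above the bench
- pan: round flat steel weighing pan of the balance, 130 mm in diameter; origin at the centre of its top surface, 57 mm above the bench when empty, z up. It is sprung: it sinks about 0.7 mm per newton, at most 6 mm (about 2 mm under the bottle)
- key (a joint): travel of the balance's round key: 0 released, 0.006 m fully down; sprung back up, about 5 N holds it fully down
- key_top (a point): centre of the top of the round grey key (28 mm in diameter) at the front of the balance, right of its display seen from the robot; it is pressed straight down
- petri: short stack of two clear petri dishes, 92 mm across, 32 mm tall, between the rest and the balance; origin at the centre of its underside
- tape: roll of white tape lying flat, 66 mm across, 20 mm tall, behind the petri dishes; origin at the centre of its underside
- amber: small round amber jar with a black cap, 48 mm across, 95 mm tall, standing farther back in the middle; origin at the centre of its underside
Mind the look-alikes: they are no part of the job. What is shaped like the bottle but green is not meant.

How it is judged:
On the way, in this order (a step that is already met when the one before it is completed fails the run):
1. the bottle stands upright on the bench, released and still (angle between bottle's own x axis and vertical below 0.09 rad and height (world z) of bottle between 0.06 and 0.071 m and contact force between the fingers and bottle below 0.1 N and linear speed of bottle below 0.03 m/s), for 0.3 s.
2. the bottle stands upright in the middle of the pan, released and still (angle between bottle's own x axis and vertical below 0.09 rad and horizontal distance between bottle and pan below 0.025 m and z of bottle in the frame of pan between 0.058 and 0.071 m and contact force between the fingers and bottle below 0.1 N and linear speed of bottle below 0.03 m/s), for 0.3 s.
3. the key is pressed down (at least 4 mm of its 6 mm) while the bottle stands on the pan (value of joint key above 0.004 m and angle between bottle's own x axis and vertical below 0.09 rad and horizontal distance between bottle and pan below 0.025 m and z of bottle in the frame of pan between 0.058 and 0.071 m).
At the end, for the whole second after the job is handed in: The bottle stands upright (within 0.09 rad) on the pan, its axis within 25 mm of the pan's centre, released and at rest, and the key is back up (under 1.5 mm down) (all of step 2 and value of joint key below 0.0015 m); the robot touches nothing.
It fails at once if the bottle is set down hard on the pan (more than 20 N) (contact force between bottle and pan above 20 N).
It fails at once if the petri stack is pushed more than 25 mm (distance of petri from where it was at the start of the episode above 0.025 m).
It fails at once if the tape roll is pushed more than 25 mm (distance of tape from where it was at the start of the episode above 0.025 m).
It fails at once if the amber jar is pushed more than 25 mm (distance of amber from where it was at the start of the episode above 0.025 m).
It also fails if it takes over 72 s, if anything falls off the work surface, if the arm or the gripper's body presses on something with over 40 N, if the wrist force passes 120 N, or if a joint passes its speed limit or range.

## Working session

There is one attempt and no reset: what is moved stays moved. The work goes in short steps, Python scripts to look and compute and a tool call to move; the robot and the scene stay as the last step left them, time stands still between calls to the robot, and variables do not carry over. Pictures are saved under pics/ and viewed, at most 10 in all, crops included, and the job is handed in when it is done.

Besides the shell and the picture viewer there is one more tool, called after "Request:" by a JSON object that holds its "name" and its "arguments". jog_arm: Moves the arm, as the interface text tells. Shifts and turns lie within -1 to 1; 1 stands for 0.3 m of shift or pi rad of turn. Its arguments: {"type":"object","properties":{"plan":{"type":"array"},"grip":{"type":"number"},"newtons":{"type":"number"}},"required":["plan"]}

```bash
mkdir -p pics
cat > h.py <<'E'
import numpy as np,cv2
from rig import telemetry,camera,manip
from scipy.spatial.transform import Rotation as R
def snap(n,name):
    s=telemetry.read_state();c=camera(n);cv2.imwrite(f'pics/{name}.png',c['pixels'][:,:,::-1])
    K=c['camera_matrix'];z=c['range_z'].astype(float);v,u=np.mgrid[:384,:512]
    P=np.stack([(u-K[0,2])/K[0,0]*z,(v-K[1,2])/K[1,1]*z,z],-1)
    if n=='wrist':
        M=np.array(c['mount']);q=s['orientation'];r=R.from_quat([q[1],q[2],q[3],q[0]]).as_matrix()
        W=(P@M[:3,:3].T+M[:3,3])@r.T+np.array(s['ee_pos'])
    else:
        r=cv2.Rodrigues(np.array(c['rvec'],float))[0];W=(P-np.array(c['tvec']).ravel())@r
    np.savez(f'pics/{name}.npz',W=W,z=z,rgb=c['pixels']);return W,z,c['pixels']
E
python3 - <<'E'
from h import *
s=telemetry.read_state();print(s)
snap('top','top0');snap('side','side0')
a=cv2.imread('pics/top0.png');b=cv2.imread('pics/side0.png');cv2.imwrite('pics/a.png',cv2.resize(a,(800,600)))
E
```

```text
{'clock': 0.0, 'joint_pos': array([ 1.03546528e+00,  5.28470789e-01,  1.43390864e+00,  1.07979923e-05,
        1.18142452e+00, -1.78478908e-01]), 'joint_velocities': array([ 9.82948448e-04,  3.09731826e-04,  1.00068812e-03, -3.26620470e-05,
       -2.48950381e-04, -4.57185472e-04]), 'joint_torque': array([-9.07783469e-04, -4.42343152e+01, -1.78025615e+01, -2.98308960e-04,
        8.46198003e-03,  2.94587983e-05]), 'ee_pos': array([0.21810675, 0.58533563, 0.40372836]), 'orientation': array([-3.90965400e-04,  1.77482763e-01,  9.84123288e-01, -1.03423036e-03]), 'wrist_force': array([ 0.38050704,  0.72819092, -0.12788296]), 'wrist_torque': array([ 0.0018251 , -0.0244557 , -0.01598848]), 'finger_force': 0.0, 'finger_gap': 0.08533592381655825}
```

View pics/a.png

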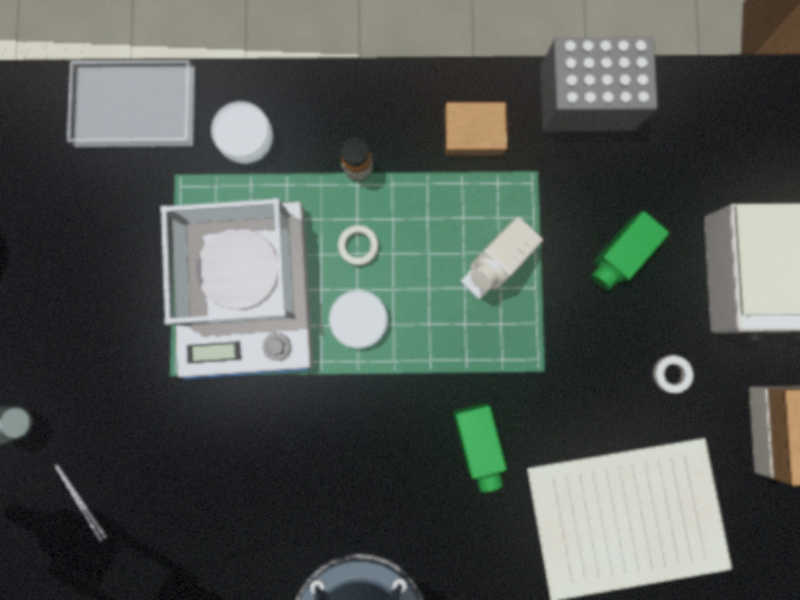

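View pics/side0.png

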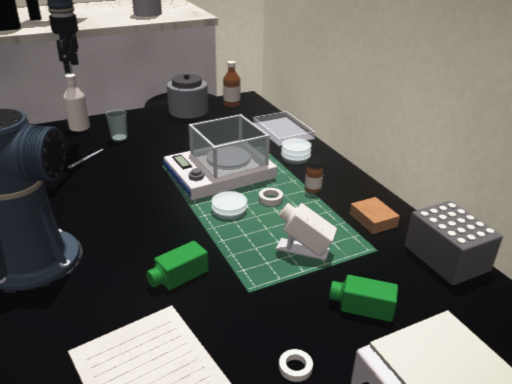

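The top view (800x600) shows the bottle at about (505,255), with its cap towards (480,280), the pan at (239,270), the key at (277,346), the petri stack at (358,319), the tape at (358,245) and the amber jar at (357,157). The side view confirms that the bottle lies cap-up on the rest.

Run:
```python
from h import *
d=np.load('pics/top0.npz');W=d['W'];rgb=d['rgb'].astype(int)
for n,(u,v) in dict(pan=(239,270),key=(277,346),petri=(358,319),tapeL=(343,245),tapeR=(374,245),amber=(356,147),cap=(483,275),body=(515,245),mat=(420,200),g1=(170,207),g2=(280,203),g3=(167,320),g4=(288,318),h1=(179,374),h2=(309,365),h3=(300,205),green=(482,445)).items():
    print(n,W[int(v*.64),int(u*.64)].round(4), rgb[int(v*.64),int(u*.64)])
# bottle cloud
m=np.zeros(W.shape[:2],bool);m[int(205*.64):int(310*.64),int(450*.64):int(555*.64)]=1
m&=(W[...,2]>.025)&(d['z']>0)
P=W[m];print(len(P),P.min(0),P.max(0))
for lo in np.arange(.02,.16,.01):
    q=P[(P[:,2]>lo)&(P[:,2]<=lo+.01)]
    if len(q):print(lo.round(2),len(q),q.mean(0).round(4))
np.save('pics/P.npy',P)
```

```text
pan [0.5674 0.1855 0.0548] [212 212 215]
key [0.445  0.1203 0.0664] [165 163 164]
petri [ 0.4871 -0.0039  0.0283] [210 215 220]
tapeL [0.6133 0.0224 0.0147] [203 208 201]
tapeR [ 0.6121 -0.0298  0.0184] [208 210 200]
amber [ 0.7513 -0.0046  0.096 ] [55 58 55]
cap [ 0.5455 -0.1969  0.1156] [183 180 170]
body [ 0.5973 -0.2505  0.0884] [210 206 196]
mat [ 0.6901 -0.1069  0.    ] [ 81 138 109]
g1 [0.6491 0.2655 0.1397] [175 180 184]
g2 [0.6581 0.1058 0.1258] [121 132 130]
g3 [0.484  0.2665 0.1385] [196 199 205]
g4 [0.4872 0.0997 0.0884] [122 124 122]
h1 [0.4028 0.2803 0.042 ] [190 195 196]
h2 [0.4151 0.0748 0.0447] [190 190 190]
h3 [0.6734 0.0884 0.0427] [152 154 151]
green [ 0.2882 -0.1968  0.0529] [ 74 177  98]
1118 [ 0.52614258 -0.29857737  0.0593388 ] [ 0.6447166  -0.18017549  0.12015018]
0.05 1 [ 0.643  -0.2673  0.0593]
0.06 93 [ 0.6214 -0.2738  0.0664]
0.07 150 [ 0.606  -0.2577  0.0752]
0.08 155 [ 0.5936 -0.2479  0.085 ]
0.09 211 [ 0.5745 -0.2271  0.0952]
0.1 329 [ 0.5638 -0.2177  0.1055]
0.11 178 [ 0.5582 -0.2113  0.1126]
0.12 1 [ 0.5449 -0.2032  0.1202]
```

Request:
{"name": "jog_arm", "arguments": {"plan": [[[0.15,-0.2,0],0],[[0.3,-0.4,0],0],[[0.45,-0.6,0],0],[[0.6,-0.8,0],0],[[0.7,-0.98,0],0],[[0.8,-1,0],-0.05],[[0.8,-1,0],-0.1],[[0.8,-1,0],-0.136]], "grip": 1, "newtons": 20}}

```text
clock: 1.1
ee_pos: [0.4595, 0.2842, 0.4043]
orientation: [-0.0, 0.385, 0.923, -0.0]
wrist_force: [-0.4, 0.3, -1.6]
finger_gap: 0.0856
finger_force: 0.0
```

Request:
{"name": "jog_arm", "arguments": {"plan": [[[0.05,-0.2,0],0],[[0.1,-0.4,0],0],[[0.15,-0.6,0],0],[[0.2,-0.8,0],0],[[0.25,-1,0],0],[[0.25,-1,0],0],[[0.25,-1,0],0]]}}

```text
clock: 1.98
ee_pos: [0.5329, -0.0144, 0.4042]
orientation: [-0.001, 0.383, 0.924, 0.0]
wrist_force: [1.0, -0.2, 0.3]
finger_gap: 0.0853
finger_force: 0.0
```

Request:
{"name": "jog_arm", "arguments": {"plan": [[[0.03,-0.2,0],0],[[0.03,-0.4,0],0],[[0.03,-0.6,0],0],[[0.03,-0.7,0],0],[[0.03,-0.7,0],0],[[0.03,-0.7,0],0]]}}

```text
clock: 2.72
ee_pos: [0.5422, -0.2222, 0.4044]
orientation: [-0.001, 0.381, 0.925, 0.001]
wrist_force: [-0.2, -0.5, -0.3]
finger_gap: 0.0856
finger_force: 0.0
```

Run:
```python
from h import *
s=telemetry.read_state();print(s['clock'],s['ee_pos'],s['orientation'],s['joint_pos'].round(2))
snap('wrist','w1')
```

```text
2.725 [ 0.54221228 -0.2222217   0.40441046] [-8.63298005e-04  3.81141389e-01  9.24516220e-01  5.05723141e-04] [-0.58  0.48  1.53  0.    1.14 -1.37]
```

View pics/w1.png

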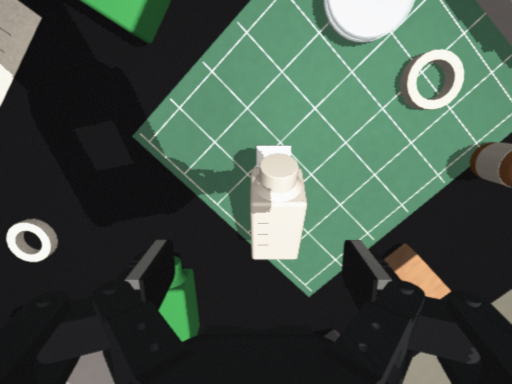

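The wrist view shows the bottle's upper face at about u 250–305, v 195–258, and the cap at (278,170). It's nearly aligned with the tool's x axis.

Run:
```python
from h import *
d=np.load('pics/w1.npz');W=d['W']
P=W[205:252,256:300].reshape(-1,3);P=P[P[:,2]>.05]
for _ in range(3):
    c=P.mean(0);n=np.linalg.svd(P-c,full_matrices=False)[2][2];n*=np.sign(n[2]);P=P[abs((P-c)@n)<.003]
print('n',n,'tilt',np.degrees(np.arccos(n[2])),'dir of cap',np.degrees(np.arctan2(-n[1],-n[0])),len(P))
# face inliers wide
Q=W[150:270,235:320].reshape(-1,3);Q=Q[(abs((Q-c)@n)<.005)&(Q[:,2]>.045)]
r=cv2.minAreaRect(((Q-c)[:,:2]).astype(np.float32))
e=np.array([-n[0],-n[1],0]);e/=np.linalg.norm(e)
for k in (0,):
  ax=e*np.cos(np.pi/6)+np.array([0,0,.5]); s=np.cross(n,ax)
  a=(Q-c)@ax;b=(Q-c)@s
  print('along',np.percentile(a,[.5,99.5]),'side',np.percentile(b,[1,99]))
  for lo in np.arange(-.05,.06,.015):
    t=b[(a>lo)&(a<lo+.015)]
    if len(t)>10: print(lo.round(3),np.percentile(t,[2,98]).round(4))
print('minrect',r,'c',c)
C=W[150:190,255:302].reshape(-1,3);C=C[C[:,2]>.09];print('cap mean',C.mean(0),C.max(0))
```

```text
n [ 0.36620385 -0.35405707  0.86054537] tilt 30.62212803238049 dir of cap 135.96616781199663 714
along [-0.06186758  0.04123445] side [-0.02552324  0.02850755]
-0.05 [-0.0242  0.0286]
-0.035 [-0.0246  0.0278]
-0.02 [-0.0248  0.0274]
-0.005 [-0.025  0.028]
0.01 [-0.0249  0.0276]
0.025 [-0.0254  0.0271]
0.04 [-0.0237  0.0249]
minrect ((0.004178185015916824, -0.005866881459951401), (0.05589599534869194, 0.09326328337192535), 45.06409454345703) c [ 0.59307364 -0.24460542  0.09506263]
cap mean [ 0.54672747 -0.2010601   0.10791674] [ 0.57693978 -0.17290405  0.37420104]
```

Request:
{"name": "jog_arm", "arguments": {"plan": [[[0.058,0.026,-0.1],0],[[0.058,0.026,-0.25],0],[[0.058,0.026,-0.4],0],[[0.058,0.026,-0.5],0],[[0.058,0.026,-0.54],0],[[0.058,0.026,-0.54],0]]}}

```text
clock: 3.52
ee_pos: [0.5598, -0.2155, 0.2426]
orientation: [-0.001, 0.381, 0.924, 0.0]
wrist_force: [0.4, -0.3, 0.4]
finger_gap: 0.0853
finger_force: 0.0
```

Request:
{"name": "jog_arm", "arguments": {"plan": [[[0,0,0],0],[[0,0,0],0],[[0,0,0],0],[[0,0,0],0],[[0,0,0],0],[[0,0,0],0]], "grip": -1, "newtons": 20}}

```text
clock: 4.28
ee_pos: [0.5603, -0.2166, 0.2445]
orientation: [0.002, 0.382, 0.924, 0.0]
wrist_force: [-0.5, 3.6, 5.2]
finger_gap: 0.0559
finger_force: 22.0
```

Request:
{"name": "jog_arm", "arguments": {"plan": [[[0,0,0.1],0],[[0,0,0.25],0],[[0,0,0.4],0],[[0,0,0.5],0],[[0,0,0.5],0],[[0,0,0.5],0],[[0,0,0.5],0]]}}

```text
clock: 5.15
ee_pos: [0.559, -0.2163, 0.3905]
orientation: [-0.002, 0.382, 0.924, 0.0]
wrist_force: [0.2, 0.0, -3.2]
finger_gap: 0.056
finger_force: 23.0
```

Run:
```python
from h import *
snap('side','s2');snap('wrist','w2')
a=cv2.imread('pics/s2.png')[100:290,210:390];b=cv2.imread('pics/w2.png')
cv2.imwrite('pics/c2.png',np.hstack([cv2.resize(a,(360,380)),cv2.resize(b,(440,380))]))
```

```text
(no output)
```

View pics/c2.png

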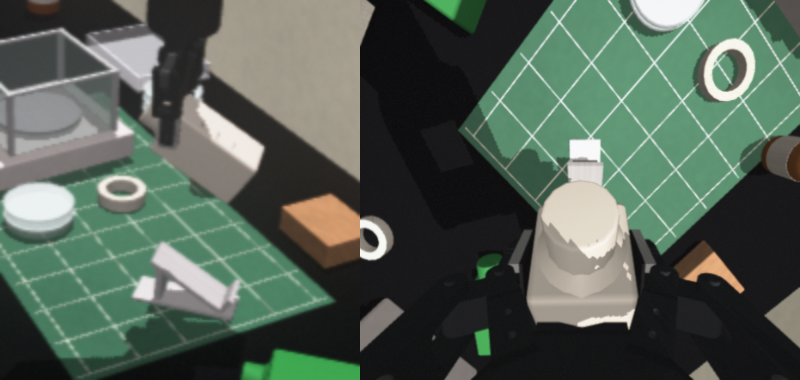

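The bottle is in the grip (wrist view: cap at about (580,215) in the crop) but hasn't swung down. I'll measure the actual tilt before choosing how to pivot it.

```bash
cat >> h.py <<'E'
def plane(P,it=4,tol=.002):
    for _ in range(it):
        c=P.mean(0);n=np.linalg.svd(P-c,full_matrices=False)[2][2];n=n*np.sign(n[2]);P=P[abs((P-c)@n)<tol]
    return c,n,len(P)
E
python3 - <<'E'
from h import *
W=np.load('pics/w2.npz')['W']
# crop scale 440/512, 380/384 ; cap top about crop x 540-615,y 185-240
f=lambda x,y:(int((x-360)*512/440),int(y*384/380))
u0,v0=f(556,196);u1,v1=f(602,232)
P=W[v0:v1,u0:u1].reshape(-1,3);c,n,k=plane(P);print('captop',c,n,k,len(P),'elev',np.degrees(np.arcsin(n[2])))
# rest
u0,v0=f(560,130);u1,v1=f(610,185)
P=W[v0:v1,u0:u1].reshape(-1,3);
e=np.array([-.7071,.7071]);t=(P[:,:2]-[.5801,-.2342])@e;
for lo in np.arange(-.02,.12,.01):
    q=P[(t>lo)&(t<lo+.01)]; 
    if len(q): print(lo.round(2),len(q),np.percentile(q[:,2],[5,50,95]).round(3),q[:,:2].mean(0).round(3))
E
```

```text
captop [ 0.5367352  -0.19715651  0.25152795] [-0.65940964  0.61588152  0.43112513] 641 1908 elev 25.538985124767535
0.0 90 [0.    0.001 0.003] [ 0.575 -0.229]
0.01 173 [0.    0.002 0.051] [ 0.568 -0.224]
0.02 437 [0.001 0.053 0.057] [ 0.562 -0.216]
0.03 689 [0.001 0.018 0.062] [ 0.555 -0.209]
0.04 590 [0.001 0.005 0.061] [ 0.549 -0.203]
0.05 474 [0.001 0.005 0.007] [ 0.541 -0.195]
0.06 554 [0.    0.002 0.237] [ 0.534 -0.189]
0.07 173 [0.    0.002 0.003] [ 0.529 -0.184]
0.09 10 [0.361 0.361 0.361] [ 0.509 -0.167]
```

Request:
{"name": "jog_arm", "arguments": {"plan": [[[0,0,-0.15],0],[[0,0,-0.3],0],[[0,0,-0.42],0],[[0,0,-0.47],0],[[0,0,-0.5],0],[[0,0,-0.5],0],[[0,0,-0.5],0]]}}

```text
clock: 6.12
ee_pos: [0.5602, -0.2169, 0.2441]
orientation: [0.001, 0.382, 0.924, -0.0]
wrist_force: [-1.4, 0.3, 2.8]
finger_gap: 0.056
finger_force: 22.6
```

Request:
{"name": "jog_arm", "arguments": {"plan": [[[0,0,0],0],[[0,0,0],0],[[0,0,0],0],[[0,0,0.1],0],[[0,0,0.3],0],[[0,0,0.5],0],[[0,0,0.5],0]], "grip": 1}}

```text
clock: 7.0
ee_pos: [0.5611, -0.2173, 0.3985]
orientation: [0.006, 0.382, 0.924, -0.001]
wrist_force: [0.6, -0.1, -0.6]
finger_gap: 0.0853
finger_force: 0.0
```

Run:
```python
from h import *
s=telemetry.read_state();print(s['ee_pos'],s['clock'])
W,z,rgb=snap('wrist','w3')
m=(W[...,2]>.06)&(W[...,2]<.14)&(abs(W[...,0]-.57)<.1)&(abs(W[...,1]+.22)<.1)&(z>.12)
P=W[m];e=np.array([-.7071,.7071,0]);s=np.array([.7071,.7071,0])
ax=e*.866+np.array([0,0,.5]);n=-e*.5+np.array([0,0,.866])
o=np.array([.5801,-.2342,.0723]);Q=P-o
a,b,c=Q@ax,Q@s,Q@n
for lo in np.arange(-.07,.07,.01):
    k=(a>lo)&(a<lo+.01)&(c>0)
    if k.sum()>5: print(lo.round(2),k.sum(),'side',np.percentile(b[k],[3,97]).round(4),'top',np.percentile(c[k],95).round(4))
print(a.max())
```

```text
[ 0.56105174 -0.21731462  0.39849956] 7.0
-0.07 56 side [-0.0251  0.025 ] top 0.0286
-0.06 229 side [-0.0264  0.0257] top 0.0287
-0.05 229 side [-0.0264  0.0249] top 0.0286
-0.04 252 side [-0.0266  0.0251] top 0.0288
-0.03 268 side [-0.0273  0.0249] top 0.0287
-0.02 297 side [-0.027   0.0241] top 0.0286
-0.01 314 side [-0.0273  0.0246] top 0.0287
0.0 335 side [-0.0276  0.0239] top 0.0287
0.01 358 side [-0.0281  0.0234] top 0.0286
0.02 395 side [-0.0283  0.0234] top 0.0287
0.03 976 side [-0.0292  0.0233] top 0.0282
0.04 494 side [-0.0226  0.0174] top 0.0211
0.05 312 side [-0.0208  0.0137] top 0.0189
0.06 550 side [-0.0198  0.0124] top 0.0182
0.06557519887702842
```

Request:
{"name": "jog_arm", "arguments": {"plan": [[[-0.067,0.053,-0.1],0.007],[[-0.067,0.053,-0.25],0.007],[[-0.067,0.053,-0.37],0.007],[[-0.067,0.053,-0.415],0.007],[[-0.067,0.053,-0.415],0.007],[[-0.067,0.053,-0.415],0.007]]}}

```text
clock: 7.8
ee_pos: [0.54, -0.201, 0.2691]
orientation: [0.001, 0.372, 0.928, -0.0]
wrist_force: [0.8, -0.1, 0.1]
finger_gap: 0.0855
finger_force: 0.0
```

Request:
{"name": "jog_arm", "arguments": {"plan": [[[0,0,0],0],[[0,0,0],0],[[0,0,0],0],[[0,0,0],0],[[0,0,0],0],[[0,0,0],0],[[0,0,0],0]], "grip": -1}}

```text
clock: 8.68
ee_pos: [0.5398, -0.2006, 0.2691]
orientation: [0.001, 0.372, 0.928, 0.0]
wrist_force: [-1.7, 1.5, 6.4]
finger_gap: 0.0373
finger_force: 19.9
```

Request:
{"name": "jog_arm", "arguments": {"plan": [[[0,0,0.1],0],[[0,0,0.3],0],[[0,0,0.5],0],[[0,0,0.5],0],[[0,0,0.5],0],[[0,0,0.5],0]]}}

```text
clock: 9.43
ee_pos: [0.5388, -0.2003, 0.4156]
orientation: [-0.003, 0.372, 0.928, 0.0]
wrist_force: [0.8, -0.4, -3.1]
finger_gap: 0.037
finger_force: 20.5
```

Run:
```python
from h import *
W,z,_=snap('side','s4');snap('wrist','w4')
a=cv2.imread('pics/s4.png')[100:290,210:390];b=cv2.imread('pics/w4.png')
cv2.imwrite('pics/c4.png',np.hstack([cv2.resize(a,(360,380)),cv2.resize(b,(440,380))]))
```

```text
(no output)
```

View pics/c4.png

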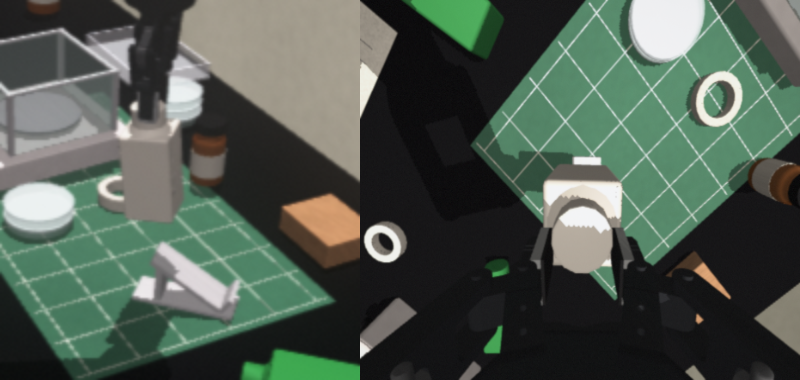

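The bottle has swung nearly upright, hanging by its cap (side crop: body at (152,170); wrist crop: cap at (582,240)). Next I'll measure the remaining tilt and the base position.

Run:
```python
from h import *
W=np.load('pics/w4.npz')['W']
f=lambda x,y:(int((x-360)*512/440),int(y*384/380))
u0,v0=f(560,215);u1,v1=f(604,260)
P=W[v0:v1,u0:u1].reshape(-1,3);c,n,k=plane(P);print('captop',c,n,k,len(P),'tilt',np.degrees(np.arccos(n[2])))
W=np.load('pics/s4.npz')['W'];rgb=np.load('pics/s4.npz')['rgb'].astype(int)
g=lambda x,y:(int(210+x/2),int(100+y/2))
for (x0,y0,x1,y1) in [(128,135,150,205),(160,135,178,205)]:
    u0,v0=g(x0,y0);u1,v1=g(x1,y1);P=W[v0:v1,u0:u1].reshape(-1,3);c,n,k=plane(P,tol=.003);print('face',c,n,k,len(P))
m=(abs(W[...,0]-.55)<.08)&(abs(W[...,1]+.2)<.08)&(W[...,2]>.1)&(W[...,2]<.26)
print(W[m].min(0),W[m].max(0))
```

```text
captop [ 0.53326742 -0.19683284  0.25178371] [ 0.01805613 -0.01139559  0.99977203] 431 2295 tilt 1.2234393592790949
face [ 0.50576261 -0.23041849  0.19777557] [ 0.87885844 -0.47531285  0.04105533] 107 385
face [ 0.53898115 -0.23673462  0.19358585] [ 0.60008427 -0.79419385  0.09568174] 96 315
[ 0.49872463 -0.24554492  0.12094217] [ 0.57754199 -0.17301772  0.25984192]
```

Request:
{"name": "jog_arm", "arguments": {"plan": [[[-0.1,0,0],0],[[-0.25,0,0],0],[[-0.32,0,-0.1],0],[[-0.32,0,-0.2],0],[[-0.32,0,-0.3],0],[[-0.32,0,-0.36],0],[[-0.32,0,-0.37],0],[[-0.32,0,-0.37],0]]}}

```text
clock: 10.52
ee_pos: [0.4437, -0.2008, 0.3071]
orientation: [-0.0, 0.372, 0.928, 0.0]
wrist_force: [-0.1, -0.0, -2.4]
finger_gap: 0.0367
finger_force: 20.8
```

Request:
{"name": "jog_arm", "arguments": {"plan": [[[0,0,-0.008],0],[[0,0,-0.016],0],[[0,0,-0.024],0],[[0,0,-0.03],0],[[0,0,-0.034],0],[[0,0,-0.034],0]]}}

```text
clock: 11.28
ee_pos: [0.4436, -0.2007, 0.2969]
orientation: [-0.0, 0.372, 0.928, 0.0]
wrist_force: [0.1, -0.5, -2.5]
finger_gap: 0.0369
finger_force: 20.8
```

Request:
{"name": "jog_arm", "arguments": {"plan": [[[0,0,-0.005],0],[[0,0,-0.01],0],[[0,0,-0.015],0],[[0,0,-0.015],0]]}}

```text
clock: 11.78
ee_pos: [0.4457, -0.2026, 0.2952]
orientation: [0.005, 0.372, 0.928, -0.002]
wrist_force: [0.4, -1.5, 13.8]
finger_gap: 0.0368
finger_force: 22.1
```

Request:
{"name": "jog_arm", "arguments": {"plan": [[[0,0,-0.004],0],[[0,0,-0.008],0],[[0,0,-0.008],0]]}}

```text
clock: 12.15
ee_pos: [0.4469, -0.2037, 0.2943]
orientation: [0.008, 0.372, 0.928, -0.003]
wrist_force: [1.4, -3.8, 20.4]
finger_gap: 0.0369
finger_force: 23.3
```

Request:
{"name": "jog_arm", "arguments": {"plan": [[[0,0,0.015],0],[[0,0,0.018],0],[[0,0,0.018],0]]}}

```text
clock: 12.52
ee_pos: [0.4433, -0.2004, 0.2952]
orientation: [-0.0, 0.372, 0.928, 0.0]
wrist_force: [-0.0, -0.1, -1.2]
finger_gap: 0.0366
finger_force: 21.6
```

Request:
{"name": "jog_arm", "arguments": {"plan": [[[0,0,0],0],[[0,0,0],0],[[0,0,0],0],[[0,0,0],0]], "grip": 1}}

```text
clock: 13.02
ee_pos: [0.4436, -0.2007, 0.2955]
orientation: [-0.0, 0.372, 0.928, 0.0]
wrist_force: [-0.8, -0.1, -0.4]
finger_gap: 0.0852
finger_force: 0.0
```

Request:
{"name": "jog_arm", "arguments": {"plan": [[[0,0,0.1],0],[[0,0,0.2],0],[[0,0,0.3],0],[[0,0,0.3],0],[[0,0,0.3],0],[[0,0,0.3],0]]}}

```text
clock: 13.78
ee_pos: [0.4432, -0.2004, 0.3843]
orientation: [-0.001, 0.372, 0.928, 0.0]
wrist_force: [-0.2, 0.5, -0.5]
finger_gap: 0.0854
finger_force: 0.0
```

Run:
```python
from h import *
s=telemetry.read_state();print(s['ee_pos'],s['clock'],s['orientation'])
W,z,_=snap('wrist','w5')
a=cv2.imread('pics/w5.png');
np.set_printoptions(suppress=True)
m=(abs(W[...,0]-.445)<.08)&(abs(W[...,1]+.2)<.08)&(W[...,2]>.08)&(W[...,2]<.16)
P=W[m];t=P[P[:,2]>.122];print('cap',len(t),t.mean(0),(t.min(0)+t.max(0))/2,plane(t)[1])
b=P[(P[:,2]>.095)&(P[:,2]<.112)];print('shoulder',len(b),cv2.minAreaRect(b[:,:2].astype(np.float32)))
W,z,_=snap('side','s5');c=cv2.imread('pics/s5.png')
cv2.imwrite('pics/c5.png',np.hstack([cv2.resize(c,(400,300)),cv2.resize(a,(400,300))]))
d=np.load('pics/top0.npz');W=d['W']
t=W[120:260,90:210].reshape(-1,3)
p=t[(t[:,2]>.05)&(t[:,2]<.0585)&(abs(t[:,0]-.56)<.07)&(abs(t[:,1]-.185)<.07)];print('pan',len(p),cv2.minEnclosingCircle(p[:,:2].astype(np.float32)))
p=t[(t[:,2]>.132)&(t[:,2]<.148)];print('glass',len(p),cv2.minAreaRect(p[:,:2].astype(np.float32)))
p=t[(t[:,2]>.039)&(t[:,2]<.05)];print('house',len(p),cv2.minAreaRect(p[:,:2].astype(np.float32)))
p=t[(t[:,2]>.055)&(t[:,2]<.09)&(abs(t[:,0]-.445)<.03)&(abs(t[:,1]-.12)<.03)];print('key',len(p),(p.min(0)+p.max(0))/2,p.mean(0),p.max(0))
```

```text
[ 0.44319151 -0.20042564  0.38432047] 13.775 [-1.34674856e-03  3.71885200e-01  9.28277683e-01  3.58317882e-04]
cap 1588 [ 0.44398186 -0.20272729  0.13029433] [ 0.4447362  -0.20338551  0.12723867] [-0.00556968  0.00639182  0.99996406]
shoulder 1872 ((0.4447842836380005, -0.20303593575954437), (0.0555141344666481, 0.05521249771118164), 44.65296173095703)
pan 1951 ((0.5695787668228149, 0.19178050756454468), 0.07631518691778183)
glass 905 ((0.568798840045929, 0.18737752735614777), (0.17243021726608276, 0.17451034486293793), 3.6297097206115723)
house 4334 ((0.5377349257469177, 0.18536192178726196), (0.2718040943145752, 0.21074698865413666), 3.4269096851348877)
key 221 [0.44402116 0.12358446 0.06268527] [0.44430272 0.12288999 0.06175389] [0.46487099 0.14451063 0.07037009]
```

View pics/c5.png

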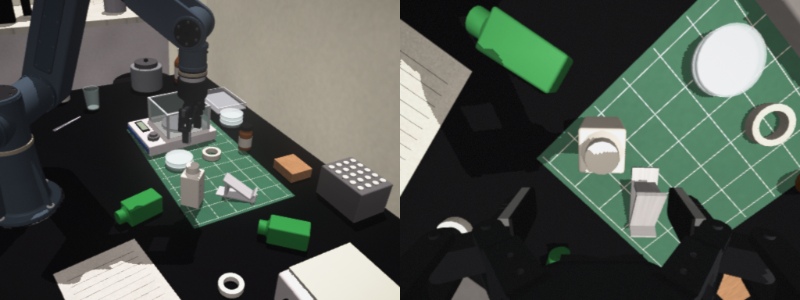

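The bottle stands upright at about (0.444, -0.203), with its cap top at z 0.130 and a tilt of about 0.5°. It's clear of the rest, and the petri stack and tape haven't moved. Now I'll regrip the body for the carry.

Request:
{"name": "jog_arm", "arguments": {"plan": [[[0.003,-0.008,-0.1],-0.01],[[0.003,-0.008,-0.25],-0.01],[[0.003,-0.008,-0.4],-0.01],[[0.003,-0.008,-0.47],-0.01],[[0.003,-0.008,-0.483],-0.01],[[0.003,-0.008,-0.483],-0.01],[[0.003,-0.008,-0.483],-0.01]]}}

```text
clock: 14.75
ee_pos: [0.4448, -0.2033, 0.2415]
orientation: [0.001, 0.386, 0.922, -0.0]
wrist_force: [-1.7, 0.1, 0.4]
finger_gap: 0.0854
finger_force: 0.0
```

Request:
{"name": "jog_arm", "arguments": {"plan": [[[0,0,0],0],[[0,0,0],0],[[0,0,0],0],[[0,0,0],0],[[0,0,0],0],[[0,0,0],0]], "grip": -1, "newtons": 40}}

```text
clock: 15.5
ee_pos: [0.4447, -0.2031, 0.2415]
orientation: [0.001, 0.386, 0.922, -0.0]
wrist_force: [-0.1, 1.0, 5.9]
finger_gap: 0.0554
finger_force: 42.1
```

Request:
{"name": "jog_arm", "arguments": {"plan": [[[0,0,0.05],0],[[0,0,0.15],0],[[0,0,0.3],0],[[0,0,0.45],0],[[0,0,0.6],0],[[0,0,0.65],0],[[0,0,0.65],0],[[0,0,0.65],0]]}}

```text
clock: 16.5
ee_pos: [0.4438, -0.2026, 0.4348]
orientation: [-0.001, 0.386, 0.922, 0.0]
wrist_force: [-0.6, 0.9, -3.8]
finger_gap: 0.0559
finger_force: 44.0
```

Request:
{"name": "jog_arm", "arguments": {"plan": [[[0.02,0.08,0],0],[[0.06,0.22,0],0],[[0.12,0.38,0],0],[[0.18,0.54,0],0],[[0.2065,0.62,0],0],[[0.2065,0.65,0],0],[[0.2065,0.65,0],0]]}}

```text
clock: 17.38
ee_pos: [0.5059, -0.008, 0.4346]
orientation: [-0.001, 0.386, 0.922, -0.001]
wrist_force: [-0.1, -0.6, -3.2]
finger_gap: 0.0555
finger_force: 44.0
```

Request:
{"name": "jog_arm", "arguments": {"plan": [[[0.02,0.08,0],0],[[0.06,0.22,0],0],[[0.12,0.38,0],0],[[0.18,0.54,0],0],[[0.2065,0.62,0],0],[[0.2065,0.65,0],0],[[0.2065,0.65,0],0],[[0.2065,0.65,0],0]]}}

```text
clock: 18.38
ee_pos: [0.5681, 0.1854, 0.4355]
orientation: [-0.0, 0.387, 0.922, -0.001]
wrist_force: [0.1, -0.7, -3.2]
finger_gap: 0.0557
finger_force: 44.2
```

Run:
```python
from h import *
s=telemetry.read_state();print(s['ee_pos'],s['clock'],s['wrist_force'])
W,z,_=snap('wrist','w6');a=cv2.imread('pics/w6.png')
W,z,_=snap('top','t6');c=cv2.imread('pics/t6.png')[90:260,70:250]
cv2.imwrite('pics/c6.png',np.hstack([cv2.resize(c,(400,378)),cv2.resize(a,(400,378))]))
```

```text
[0.56814153 0.18542737 0.43547978] 18.375 [ 0.13205753 -0.67417207 -3.24939386]
```

View pics/c6.png

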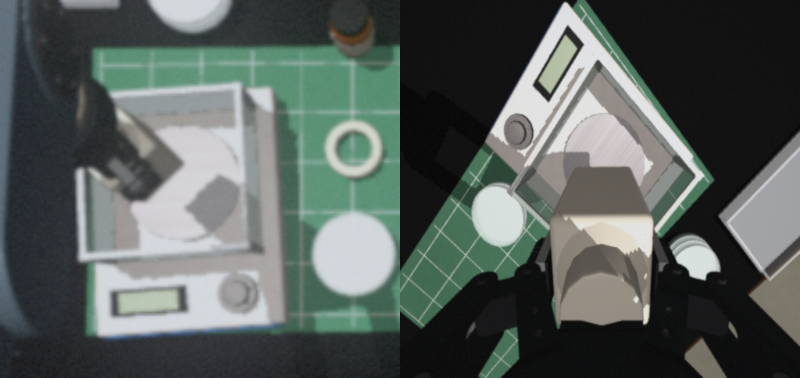

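The bottle hangs over the pan: in the wrist view (right half) it's at (605,240), with the pan behind at (605,150) and the key at (517,130). Before lowering I'll check that it's upright and centred.

Run:
```python
from h import *
np.set_printoptions(suppress=True)
W=np.load('pics/w6.npz')['W']
f=lambda x,y:(int((x-400)*512/400),int(y*384/378))
u0,v0=f(585,178);u1,v1=f(630,208)
P=W[v0:v1,u0:u1].reshape(-1,3);c,n,k=plane(P);print('face',c,n,k,len(P),P.min(0),P.max(0))
P=W.reshape(-1,3);q=P[(abs(P[:,2]-.057)<.006)&(np.hypot(P[:,0]-.568,P[:,1]-.187)<.075)];print('pan',len(q),q.mean(0),q.min(0),q.max(0))
# glass rim
q=P[(abs(P[:,2]-.14)<.004)&(np.hypot(P[:,0]-.568,P[:,1]-.187)<.13)];print('rim',len(q),q.min(0),q.max(0))
q=P[(abs(P[:,0]-.444)<.03)&(abs(P[:,1]-.123)<.03)&(P[:,2]>.052)];print('key',len(q),(q.min(0)+q.max(0))/2,np.percentile(q[:,2],[10,50,90]),q[q[:,2]>np.percentile(q[:,2],60)].mean(0))
b=P[(abs(P[:,2]-.20)<.06)&(np.hypot(P[:,0]-.568,P[:,1]-.187)<.06)]
for lo in (.18,.2,.22,.24,.27,.29,.3):
    t=P[(abs(P[:,2]-lo)<.005)&(np.hypot(P[:,0]-.568,P[:,1]-.187)<.05)]
    if len(t)>20:print(lo,len(t),t[:,:2].mean(0).round(4),cv2.minAreaRect(t[:,:2].astype(np.float32)))
```

```text
face [0.55059017 0.20700321 0.26380375] [ 0.70767558 -0.70653582  0.00155431] 1622 1798 [0.5183165  0.19484352 0.23038557] [0.56357791 0.23533031 0.40512943]
pan 4850 [0.55307431 0.20420995 0.05755084] [0.50592615 0.12795798 0.05384405] [0.63071004 0.25012279 0.06022835]
rim 3767 [0.47893085 0.09402196 0.13601281] [0.65526552 0.27727927 0.14257955]
key 1090 [0.44603294 0.12352949 0.06153218] [0.0573896  0.05931159 0.06888574] [0.44617992 0.12384309 0.06830007]
0.2 124 [0.5488 0.2051] ((0.5481987595558167, 0.20413832366466522), (0.05259760469198227, 0.0013081599026918411), 45.149574279785156)
0.22 261 [0.5487 0.2051] ((0.5483002662658691, 0.20428019762039185), (0.05356833338737488, 0.0018095546402037144), 44.98289108276367)
0.24 368 [0.5481 0.2045] ((0.5482791066169739, 0.20407706499099731), (0.05363788083195686, 0.0017960929544642568), 45.23365783691406)
0.27 659 [0.5488 0.204 ] ((0.5556092858314514, 0.1965043842792511), (0.0791785791516304, 0.02313883788883686), 44.86550521850586)
0.29 1552 [0.5524 0.1995] ((0.5657443404197693, 0.18653200566768646), (0.08286889642477036, 0.052208296954631805), 43.941043853759766)
0.3 8101 [0.5585 0.1943] ((0.5669477581977844, 0.18536561727523804), (0.08248718082904816, 0.05512988939881325), 44.650577545166016)
```

Request:
{"name": "jog_arm", "arguments": {"plan": [[[0,0.005,-0.06],0],[[0,0.005,-0.15],0],[[0,0.005,-0.25],0],[[0,0.005,-0.33],0],[[0,0.005,-0.39],0],[[0,0.005,-0.41],0],[[0,0.005,-0.42],0],[[0,0.005,-0.42],0]]}}

```text
clock: 19.48
ee_pos: [0.5687, 0.1883, 0.3102]
orientation: [0.001, 0.387, 0.922, 0.0]
wrist_force: [-0.5, 0.4, -3.4]
finger_gap: 0.0554
finger_force: 44.1
```

Request:
{"name": "jog_arm", "arguments": {"plan": [[[0,0,-0.007],0],[[0,0,-0.014],0],[[0,0,-0.02],0],[[0,0,-0.026],0],[[0,0,-0.032],0],[[0,0,-0.036],0],[[0,0,-0.036],0],[[0,0,-0.036],0]]}}

```text
clock: 20.48
ee_pos: [0.5684, 0.1884, 0.2988]
orientation: [0.0, 0.386, 0.922, 0.0]
wrist_force: [0.1, -0.2, -2.7]
finger_gap: 0.0553
finger_force: 44.2
```

Contact is just starting, so I'll lower a little more, until the pan carries the weight.

Request:
{"name": "jog_arm", "arguments": {"plan": [[[0,0,-0.003],0],[[0,0,-0.006],0],[[0,0,-0.008],0],[[0,0,-0.008],0],[[0,0,-0.008],0]]}}

```text
clock: 21.1
ee_pos: [0.5684, 0.1885, 0.2966]
orientation: [0.0, 0.386, 0.922, 0.0]
wrist_force: [0.1, -0.9, -0.3]
finger_gap: 0.0554
finger_force: 44.5
```

Request:
{"name": "jog_arm", "arguments": {"plan": [[[0,0,0],0],[[0,0,0],0],[[0,0,0],0],[[0,0,0],0],[[0,0,0],0]], "grip": 1}}

```text
clock: 21.72
ee_pos: [0.5684, 0.1884, 0.2964]
orientation: [0.0, 0.386, 0.922, 0.0]
wrist_force: [0.3, -0.2, 0.1]
finger_gap: 0.0859
finger_force: 0.0
```

Request:
{"name": "jog_arm", "arguments": {"plan": [[[0,0,0.03],0],[[0,0,0.1],0],[[0,0,0.2],0],[[0,0,0.35],0],[[0,0,0.5],0],[[0,0,0.5],0],[[0,0,0.5],0]]}}

```text
clock: 22.6
ee_pos: [0.5679, 0.1884, 0.4465]
orientation: [-0.0, 0.386, 0.922, -0.0]
wrist_force: [-0.1, 0.4, -1.3]
finger_gap: 0.0854
finger_force: 0.0
```

Run:
```python
from h import *
np.set_printoptions(suppress=True)
s=telemetry.read_state();print(s['ee_pos'],s['clock'],s['joint_pos'])
W,z,_=snap('wrist','w7');P=W.reshape(-1,3)
r=np.hypot(P[:,0]-.568,P[:,1]-.187)
t=P[(r<.06)&(P[:,2]>.178)&(P[:,2]<.195)];print('cap',len(t),t.mean(0),(t.min(0)+t.max(0))/2,plane(t)[1])
t=P[(r<.06)&(P[:,2]>.15)&(P[:,2]<.165)];print('sh',len(t),cv2.minAreaRect(t[:,:2].astype(np.float32)))
t=P[(r<.06)&(abs(P[:,2]-.11)<.04)];
q=P[(np.hypot(P[:,0]-.446,P[:,1]-.1235)<.02)&(P[:,2]>.055)];t=q[q[:,2]>np.percentile(q[:,2],97)-.003];print('key',len(q),len(t),cv2.minEnclosingCircle(t[:,:2].astype(np.float32)),t[:,2].mean())
```

```text
[0.56788669 0.1884024  0.44648503] 22.6 [ 0.13373903  0.44706584  1.45299608 -0.00002059  1.24178754 -0.64364959]
cap 1499 [0.56761776 0.1888476  0.18538483] [0.56814361 0.18822713 0.183465  ] [-0.00574445  0.00561627  0.99996773]
sh 1742 ((0.5680275559425354, 0.1883787214756012), (0.05617840960621834, 0.05501105636358261), 44.94049835205078)
key 829 382 ((0.4459773898124695, 0.12358062714338303), 0.013668002560734749) 0.06843275819321472
```

Request:
{"name": "jog_arm", "arguments": {"plan": [[[-0.1,-0.05,0],0.05],[[-0.25,-0.13,0],0.1],[[-0.4,-0.2,0],0.15],[[-0.43,-0.217,0],0.2],[[-0.43,-0.217,0],0.25],[[-0.43,-0.217,0],0.272],[[-0.43,-0.217,-0.1],0.272],[[-0.43,-0.217,-0.1],0.272]], "grip": -1, "newtons": 40}}

```text
clock: 23.65
ee_pos: [0.4381, 0.1232, 0.4138]
orientation: [-0.004, -0.03, 1.0, -0.0]
wrist_force: [0.3, 0.4, -0.0]
finger_gap: 0.0001
finger_force: 0.0
```

Request:
{"name": "jog_arm", "arguments": {"plan": [[[0,0,-0.15],0],[[0,0,-0.3],0],[[0,0,-0.42],0],[[0,0,-0.5],0],[[0,0,-0.54],0],[[0,0,-0.54],0],[[0,0,-0.54],0]]}}

```text
clock: 24.52
ee_pos: [0.4398, 0.1234, 0.2552]
orientation: [0.001, -0.031, 1.0, -0.0]
wrist_force: [-0.3, -0.3, -0.8]
finger_gap: -0.0
finger_force: 0.0
```

Request:
{"name": "jog_arm", "arguments": {"plan": [[[0,0,-0.02],0],[[0,0,-0.04],0],[[0,0,-0.05],0],[[0,0,-0.055],0],[[0,0,-0.06],0],[[0,0,-0.06],0]]}}

```text
clock: 25.28
ee_pos: [0.4394, 0.1233, 0.2365]
orientation: [0.0, -0.031, 1.0, -0.0]
wrist_force: [-0.0, -0.2, 4.4]
finger_gap: -0.0
finger_force: 2.1
```

Request:
{"name": "jog_arm", "arguments": {"plan": [[[0,0,-0.004],0],[[0,0,-0.008],0],[[0,0,-0.008],0]]}}

```text
clock: 25.65
ee_pos: [0.4393, 0.1233, 0.2352]
orientation: [0.001, -0.031, 1.0, -0.0]
wrist_force: [-2.2, -0.6, 16.0]
finger_gap: -0.0002
finger_force: 8.2
```

The key is at its stop (16 N). Now I'll retract straight up and check.

Request:
{"name": "jog_arm", "arguments": {"plan": [[[0,0,0.03],0],[[0,0,0.08],0],[[0,0,0.2],0],[[0,0,0.4],0],[[0,0,0.6],0],[[0,0,0.7],0],[[0,0,0.7],0],[[0,0,0.7],0]]}}

```text
clock: 26.65
ee_pos: [0.4387, 0.1233, 0.4428]
orientation: [-0.001, -0.031, 1.0, -0.0]
wrist_force: [-1.0, 0.3, -0.9]
finger_gap: -0.0004
finger_force: 0.0
```

Run:
```python
from h import *
np.set_printoptions(suppress=True)
s=telemetry.read_state();print(s['ee_pos'],s['clock'],s['wrist_force'])
W,z,_=snap('wrist','w8');P=W.reshape(-1,3);r=np.hypot(P[:,0]-.568,P[:,1]-.187)
t=P[(r<.06)&(P[:,2]>.178)&(P[:,2]<.195)];print('cap',len(t),t.mean(0) if len(t) else 0, plane(t)[1] if len(t)>10 else 0)
q=P[(np.hypot(P[:,0]-.446,P[:,1]-.1235)<.012)&(P[:,2]<.08)];print('key z',len(q),np.median(q[:,2]) if len(q) else 0)
W,z,_=snap('side','s8')
```

```text
[0.43868469 0.12329981 0.44282567] 26.65 [-0.98175847  0.25900091 -0.87054162]
cap 0 0 0
key z 285 0.06861545160873644
```

View pics/s8.png

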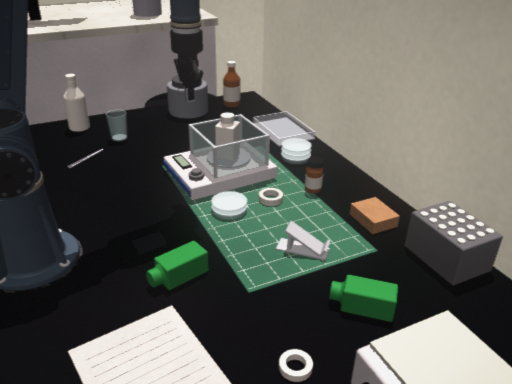

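The bottle stands upright on the pan at (228,140) and the key is back up at z 0.0686. The petri stack, tape and jar haven't moved, and the arm is clear.

```bash
python3 -c "
from rig import manip
print(manip.hand_in())"
```

```text
the job is handed in; nothing more can be done
None
```

I stood the bottle on the bench and released it, then set it upright in the middle of the pan. I pressed the key fully down and it sprang back; I handed the job in at about 27 s of the 72 s, and no verdict came back.

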